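# Lock the closing ring of the yellow-ringed casting mould

### The job

Two casting moulds stand on the bench, one with a yellow closing ring and one with a blue one. Turn the yellow ring clockwise (seen from above) until its pointer tab points at the green locked mark on the rim under it, then let go. Leave the blue ring as it is.

Things in the scene. Friction and masses are not known exactly. Their poses are not given: they have to be found in the camera images.
- yellow_ring_center (a point): On the yellow ring's vertical turning axis, 78 mm above the bench. The ring is a ribbed collar, 50 mm in diameter, 56 to 92 mm above the bench; the fixed pouring neck in it (37 mm wide) ends at 98 mm. It can be gripped across its diameter at any angle above its tab (tab top 64.5 mm above the bench). Site z points up, x outward along the tab.
- yellow_ring (a joint): Turning angle of the yellow ring (rad), growing clockwise seen from above. 0: tab at the black dot (open); 1.25: tab at the green locked mark; it can be overturned, to a stop at 1.65. Starts between 0 and 0.5. Drags with 0.15 N m and stays where left. The tab, with a white line, is 12 mm wide, 7 mm high and juts from the ring's foot to 49 mm from the axis.
- yellow_locked_mark (a point): Middle of the green locked mark, a bar 14 x 10 mm on the yellow-ringed mould's white flange, 57.5 mm from the ring's axis, 56 mm above the bench; x points outward from the axis. The flange (132 mm in diameter, top 56 mm above the bench) is fixed; the mould is screwed to a 112 mm square board that cannot shift.
- blue_pointer (a point): Outer end of the pointer tab on the blue ring of the second mould (same shape and sizes), 47 mm from that ring's axis and 60.5 mm above the bench; x points outward along the tab, so the blue ring's axis lies 47 mm back along -x. This ring turns as easily and must be left as it is.
Mind the look-alikes: they are no part of the job. What is shaped like the part that bears yellow_ring_center but purple is not meant.

How it is judged:
By the outcome, as a careful person would: the job done as asked, in the order asked, and still so for the second after the job is handed in, with the robot touching nothing.
It also fails if it takes over 32 s, if anything falls off the work surface, if the arm or the gripper's body presses on something with over 40 N, if the wrist force passes 120 N, or if a joint passes its speed limit or range.

### The arm

A 6-joint arm with a two-finger parallel gripper is mounted at the origin on a cart in front of the work surface, level with it; the furniture and walls round the work are solid. World frame = base frame: x ahead of the robot, y to its left, z up, the work surface at z = 0. Lengths are in m, angles in rad, forces in N, time in s.
With the tool pointing down it reaches from about 0.375 to 0.9 m from the base axis. Payload 3.1 kg.
Tool frame: the origin (TCP) lies where the fingers leave the gripper's body, on its centre line; the fingertips stand 73 mm ahead of it and the grasp point (between the pads) lies 54 mm ahead of it; z points along the fingers, y is the line along which they close (so a half turn about z gives the same grasp; the last joint's range is limited). The gripper opens to 85 mm and grips with 20 to 120 N. Pads are 22 mm wide; open, the fingers measure 114 mm over their backs; the gripper's body (76 mm by 85 mm) begins 54 mm behind the grasp point. The pads swing forward as they close: fully open they stand 13 mm farther back than shut.
Start: joints at [-1.361, 0.527, 1.433, -0, 1.181, -0.178], TCP at [0.237, -0.578, 0.304] pointing down, gripper open.
Joint ranges: [-3.08, 3.08], [-0.75, 2.2], [0.22, 2.44], [-1.43, 4.57], [0, 2.65], [-2.85, 2.85]. Speed limits (rad/s): [2.79, 2.79, 3.14, 3.14, 3.14, 3.14].

### API

Orientations are given as a unit quaternion [x, y, z, w].
In Python, from station import manip gives the robot as it stands.
- The arm moves only by the shell command python3 -m crank 'ROWS' [FORCE]. ROWS is JSON, a list of rows, each an object with "dp": the shift along the tool's x, y, z normalised to -1 to 1, where 1 is 50 cm, a list of three; "delta_rot": the turn, a rotation vector about the tool's x, y, z normalised to -1 to 1, where 1 is 2 pi rad, a list of three; "fingers": the opening, from -1 (shut) to 1 (fully open). A call has 1 to 12 rows; each row shifts and turns the commanded pose from where the row before left it, along the tool's axes as they then stand; what a row does not reach is not made up. A row lasts 1/12 s, in which the tool goes at most 41.7 mm and 7.16 degrees, less where a joint would pass 70% of its speed; a pose out of reach is approached as far as the arm can. A call with a number of a shift or a turn outside -1 to 1 is refused whole. A call with a gripper value outside its range is refused whole. The fingers move at their own pace and stop on an object; FORCE is the grip in N (left out, the last holds). Time passes only in rows, so rows that do not move let the fingers close. It gives the time, the measured TCP pose, the force, the opening and the grip force at its end, in the units of the state.
- manip.sense(): the state, without advancing time (a new reading comes with each control period).
- manip.snapshot(name): name is "scene" or "side" or "wrist"; returns (picture, depth): 400x640x3 uint8, red, green, blue; 400x640 float32, m along the optical axis (not along the pixel's ray), 0 where there is no reading.
- manip.camera_model(name): a dict with "fx", "fy", "cx", "cy" (pixels), "origin" and "attitude" of the camera in the world. Camera axes: x right, y up, looking along -z (the intrinsics and any distortion apply to the point x, -y, -z); pixel columns grow to the right and rows downward; lengths in m; the calibration is good to about 2 mm. A picture is of the moment at which its call begins: read the wrist's pose just before it. camera_model takes no time and is no camera call; for the wrist camera it gives the pose at the moment of the call.
- manip.sign_off(): hands the job in; it is judged then, once.
The state is a dict: "t": time; "q": joint angles; "qd": joint speeds; "tau": joint torques, N m; "tcp_pos": TCP position; "tool_rot": TCP orientation; "force": force on the tool from outside, world axes, zero at the start; "ft_torque": the same for the moment, N m; "finger_gap": opening from 0.0 (shut) to 1.0 (fully open); "gripper_force": force on a finger pad.
Only numpy, scipy, OpenCV 4.12 (cv2) and the standard library are available. Lean on these libraries where they do the work, as an engineer would, in place of code of your own. Each camera call takes 0.05 s, during which the arm holds its last target. There are 200 camera calls.

## Working session

There is one attempt and no reset: what is moved stays moved. The work goes in short steps, Python scripts to look and compute and a shell command to move; the robot and the scene stay as the last step left them, time stands still between calls to the robot, and variables do not carry over. Pictures are saved under pics/ and viewed, at most 10 in all, crops included, and the job is handed in when it is done.

```bash
mkdir -p pics; python3 - <<'E'
from station import manip
import cv2,numpy as np
for n in ["scene","side"]:
    p,d=manip.snapshot(n); cv2.imwrite(f"pics/{n}0.png",p[:,:,::-1]); np.savez(f"{n}0.npz",p=p,d=d)
    print(n,manip.camera_model(n))
s=manip.sense(); print(s["t"],s["tcp_pos"],s["tool_rot"],s["finger_gap"]); print(manip.camera_model("wrist"))
E
```

```text
scene {'fx': 386.8077227240762, 'fy': 386.8077227240762, 'cx': 327.63962314791553, 'cy': 197.5652094764444, 'origin': array([-0.12059761,  0.64274788,  0.51169076]), 'attitude': array([-0.20491012,  0.48369409,  0.78984045, -0.31655005])}
side {'fx': 374.57326036283735, 'fy': 374.57326036283735, 'cx': 323.17243303572786, 'cy': 199.99564881236313, 'origin': array([ 0.51247603, -0.73040287,  0.46052032]), 'attitude': array([ 0.52586006,  0.00126158, -0.00145636,  0.85056892])}
0.1 [ 0.23683906 -0.57784361  0.30303094] [ 9.81163173e-01  1.93178356e-01 -2.12805828e-05 -9.74391162e-04] 0.9969169833446064
{'fx': 319.1107018177294, 'fy': 319.1107018177294, 'cx': 315.4940563811036, 'cy': 199.09509249206977, 'origin': array([ 0.30798916, -0.54822934,  0.37338145]), 'attitude': array([-0.12490054,  0.0845846 , -0.55032466,  0.82121134])}
```

View pics/scene0.png

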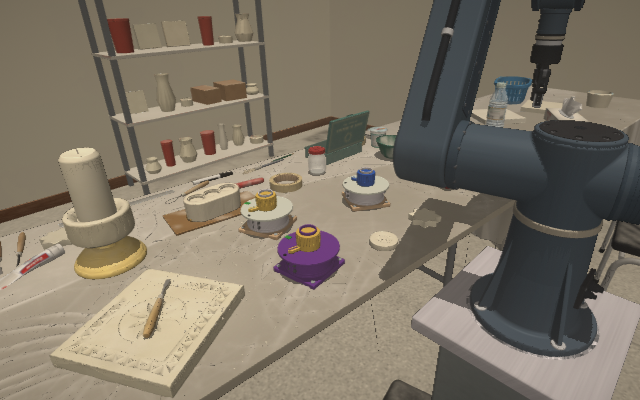

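View pics/side0.png

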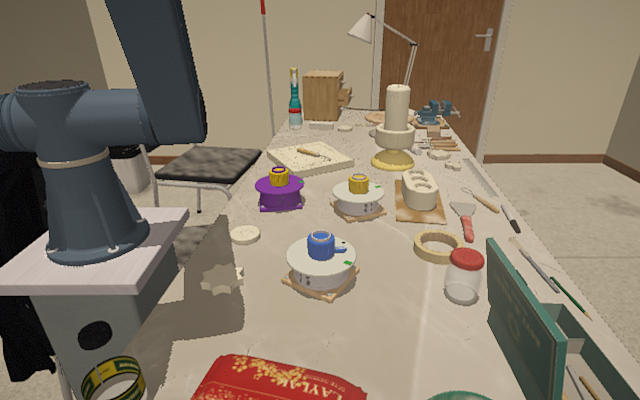

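The scene shows three candidates:
- White mould with yellow ring: scene (265,200), side (358,185).
- Purple mould with yellow ring: scene (308,238), side (280,178).
- Blue-ringed white mould: scene (366,178), side (321,245).

The first one fits, because it has a yellow ring on a white flange with a green mark. I'll confirm it in an enlarged crop and locate it.

```bash
cat > h.py <<'E'
import numpy as np,cv2
from scipy.spatial.transform import Rotation as R
def ray(cm,u,v):
    d=np.array([(u-cm['cx'])/cm['fx'],-(v-cm['cy'])/cm['fy'],-1.])
    return np.array(cm['origin']),R.from_quat(cm['attitude']).apply(d)
def plane(cm,u,v,z):
    o,d=ray(cm,u,v); return o+d*(z-o[2])/d[2]
E
python3 - <<'E'
from h import *
from station import manip
S=np.load("side0.npz");C=np.load("scene0.npz")
cs=manip.camera_model("side");cc=manip.camera_model("scene")
def top(im,box):
    x0,y0,x1,y1=box; h=cv2.cvtColor(im[y0:y1,x0:x1],cv2.COLOR_RGB2HSV)
    m=cv2.inRange(h,(18,120,60),(35,255,255)); n,l,st,ce=cv2.connectedComponentsWithStats(m)
    k=1+np.argmax(st[1:,4]); return st[k]+[x0,y0,0,0,0],ce[k]+[x0,y0]
for n,im,cm,b in[("side",S['p'],cs,(335,165,385,205)),("scene",C['p'],cc,(245,185,285,220))]:
    st,ce=top(im,b); print(n,st,ce,plane(cm,*ce,.076))
a=cv2.resize(S['p'][160:225,320:400],None,fx=6,fy=6,interpolation=3)
b=cv2.resize(C['p'][180:240,230:300],None,fx=4,fy=4,interpolation=3)
o=np.zeros((390,760,3),np.uint8);o[:,:480]=a;o[:240,480:760]=b
cv2.imwrite("pics/crop.png",o[:,:,::-1])
print("blue",plane(cs,321,233,.092), "purple",plane(cs,279,170,.092))
T=manip.sense();Rt=R.from_quat(T['tool_rot']);w=manip.camera_model("wrist")
print("cam in tool",Rt.inv().apply(w['origin']-T['tcp_pos']),"look",Rt.inv().apply(R.from_quat(w['attitude']).apply([0,0,-1])),Rt.as_matrix())
E
```

```text
side [349 176  20  18 273] [358.05128205 185.41025641] [0.59885164 0.11971174 0.076     ]
scene [249 191  27  21 310] [264.66451613 202.78387097] [0.58664837 0.15096615 0.076     ]
blue [ 0.50774503 -0.13095142  0.092     ] purple [0.39624245 0.184327   0.092     ]
cam in tool [ 0.07708946 -0.00056751 -0.07032376] look [-2.98558425e-01  7.36231868e-04  9.54391075e-01] [[ 9.25364245e-01  3.79078936e-01 -4.18222013e-04]
 [ 3.79079019e-01 -9.25362347e-01  1.90385155e-03]
 [ 3.34703117e-04 -1.92029534e-03 -9.99998100e-01]]
```

View pics/crop.png

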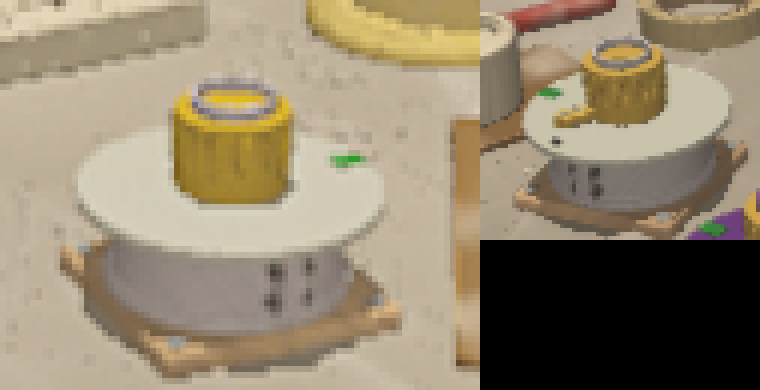

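The crop confirms it. The mould has a white flange with a green mark at crop (348,160), and the tab lies between the black dot and the green mark. The purple mould is the look-alike. Moving over the target now.

```bash
python3 -m crank '[{"dp":[0.055,-0.052,0],"delta_rot":[0,0,0],"fingers":1},{"dp":[0.055,-0.052,0],"delta_rot":[0,0,0],"fingers":1},{"dp":[0.055,-0.052,0],"delta_rot":[0,0,0],"fingers":1},{"dp":[0.055,-0.052,0],"delta_rot":[0,0,0],"fingers":1},{"dp":[0.055,-0.052,0],"delta_rot":[0,0,0],"fingers":1},{"dp":[0.055,-0.052,0],"delta_rot":[0,0,0],"fingers":1},{"dp":[0.055,-0.052,0],"delta_rot":[0,0,0],"fingers":1},{"dp":[0.055,-0.052,0],"delta_rot":[0,0,0],"fingers":1},{"dp":[0.055,-0.052,0],"delta_rot":[0,0,0],"fingers":1},{"dp":[0.055,-0.052,0],"delta_rot":[0,0,0],"fingers":1}]'
python3 -m crank '[{"dp":[0.055,-0.052,0],"delta_rot":[0,0,0],"fingers":1},{"dp":[0.055,-0.052,0],"delta_rot":[0,0,0],"fingers":1},{"dp":[0.055,-0.052,0],"delta_rot":[0,0,0],"fingers":1},{"dp":[0.055,-0.052,0],"delta_rot":[0,0,0],"fingers":1},{"dp":[0.055,-0.052,0],"delta_rot":[0,0,0],"fingers":1},{"dp":[0.055,-0.052,0],"delta_rot":[0,0,0],"fingers":1},{"dp":[0.055,-0.052,0],"delta_rot":[0,0,0],"fingers":1},{"dp":[0.055,-0.052,0],"delta_rot":[0,0,0],"fingers":1},{"dp":[0.055,-0.052,0],"delta_rot":[0,0,0],"fingers":1},{"dp":[0.055,-0.052,0],"delta_rot":[0,0,0],"fingers":1},{"dp":[0,0,0],"delta_rot":[0,0,0],"fingers":1},{"dp":[0,0,0],"delta_rot":[0,0,0],"fingers":1}]'
python3 - <<'E'
from h import *
from station import manip
s=manip.sense();cm=manip.camera_model("wrist");p,d=manip.snapshot("wrist")
cv2.imwrite("pics/w1.png",p[:,:,::-1]);np.savez("w1.npz",p=p,d=d,**{k:cm[k] for k in cm})
print(s["t"],s["q"],s["tcp_pos"],R.from_quat(s["tool_rot"]).as_matrix())
E
```

```text
t: 0.93
tcp_pos: [0.3931, -0.2316, 0.3037]
tool_rot: [0.981, 0.193, -0.0, -0.0]
force: [-0.3, -0.1, -0.2]
finger_gap: 0.999
gripper_force: 0.0
t: 1.93
tcp_pos: [0.5488, 0.1132, 0.3033]
tool_rot: [0.981, 0.195, -0.0, 0.0]
force: [-1.1, -0.3, -0.9]
finger_gap: 1.004
gripper_force: 0.0
1.9333 [ 4.14515769e-03  4.41499404e-01  1.59687522e+00 -2.33385046e-04
  1.10398870e+00  1.18219203e+00] [0.54884051 0.11322929 0.30331583] [[ 9.23819716e-01  3.82827036e-01 -7.69792513e-04]
 [ 3.82826990e-01 -9.23820032e-01 -2.11607788e-04]
 [-7.92158926e-04 -9.92099042e-05 -9.99999681e-01]]
```

View pics/w1.png

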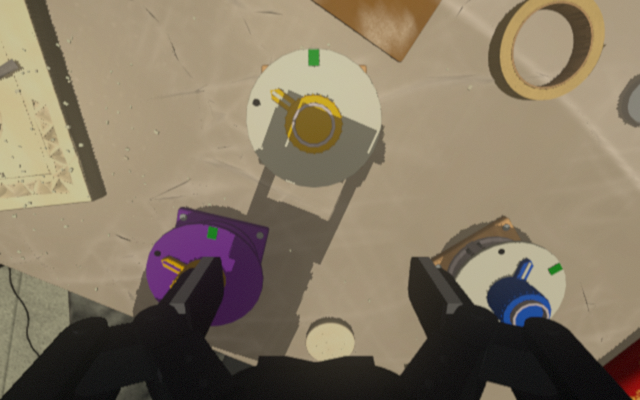

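The wrist view shows the yellow ring at about (314,123), its tab end near (278,94), the black dot at (257,102) and the green mark at (314,57). Purple is at lower left and blue at lower right.

```bash
cat > m.py <<'E'
from h import *
def comp(m,near):
    n,l,st,ce=cv2.connectedComponentsWithStats(m); k=[i for i in range(1,n) if st[i,4]>8]
    i=min(k,key=lambda i:np.hypot(*(ce[i]-near))); return l==i,ce[i]
def fitc(P):
    A=np.c_[2*P,np.ones(len(P))];x=np.linalg.lstsq(A,(P**2).sum(1),rcond=None)[0]
    return x[:2],np.sqrt(x[2]+x[0]**2+x[1]**2)
def proj(cm,mask,z):
    v,u=np.nonzero(mask); return np.array([plane(cm,a,b,z)[:2] for a,b in zip(u,v)])
def ang(v): return np.degrees(np.arctan2(v[1],v[0]))
E
python3 - <<'E'
from m import *
f=np.load("w1.npz");cm={k:f[k] for k in['fx','fy','cx','cy','origin','attitude']};p=f['p']
h=cv2.cvtColor(p,cv2.COLOR_RGB2HSV)
g,gc=comp(cv2.inRange(h,(45,100,40),(80,255,255)),(314,57)); G=plane(cm,*gc,.056)[:2]
k,kc=comp(cv2.inRange(p,(0,0,0),(70,70,70)),(257,102)); D=plane(cm,*kc,.056)[:2]
print("green",gc,G,"dot",kc,D)
# flange outline: depth-based height map
H,W=p.shape[:2];dd=f['d'];u,v=np.meshgrid(np.arange(W),np.arange(H))
pc=np.stack([(u-cm['cx'])/cm['fx'],-(v-cm['cy'])/cm['fy'],-np.ones_like(u)],-1)*dd[...,None]
X=R.from_quat(cm['attitude']).apply(pc.reshape(-1,3)).reshape(H,W,3)+cm['origin']
roi=np.zeros((H,W),bool);roi[30:210,220:410]=1
fl=((X[...,2]>.046)&roi).astype(np.uint8)
cs,_=cv2.findContours(fl,cv2.RETR_EXTERNAL,cv2.CHAIN_APPROX_NONE);c=max(cs,key=cv2.contourArea)[:,0]
c=cv2.convexHull(c)[:,0]
P=np.array([plane(cm,a,b,.056)[:2] for a,b in c]);C,r=fitc(P);print("flange",C,r,len(P))
t=roi&(X[...,2]>.094);Q=X[t];print("neck top",Q.shape,Q.mean(0),(Q.min(0)+Q.max(0))/2)
y=cv2.inRange(h,(15,110,50),(35,255,255))
ym=(y>0)&roi;YP=proj(cm,ym,.0645)
print("|G-C|",np.linalg.norm(G-C),"|D-C|",np.linalg.norm(D-C),"ang g,d",ang(G-C),ang(D-C))
q=YP-C;rr=np.hypot(*q.T);a=np.degrees(np.arctan2(q[:,1],q[:,0]));s=(rr>.036)&(rr<.052)
print("tab",s.sum(),np.median(a[s]),a[s].mean(),a[s].min(),a[s].max(),rr[s].max())
cv2.imwrite("pics/w1c.png",cv2.resize(p[40:200,230:400],None,fx=3.5,fy=3.5,interpolation=3)[:,:,::-1])
E
```

```text
green [313.54487179  57.20512821] [0.65297003 0.15879715] dot [255.95 102.1 ] [0.59558858 0.19442117]
flange [0.59962899 0.13693453] 0.06549511675308926 57
neck top (551, 3) [0.60452531 0.13860393 0.16549893] [0.59871494 0.13630573 0.23380006]
|G-C| 0.057647552716767254 |D-C| 0.05762844500310098 ang g,d 22.286997584145603 94.02037955698306
tab 109 74.3836659651251 75.93774546796753 68.08143450560793 84.40127992160672 0.048655080052613896
```

View pics/w1c.png

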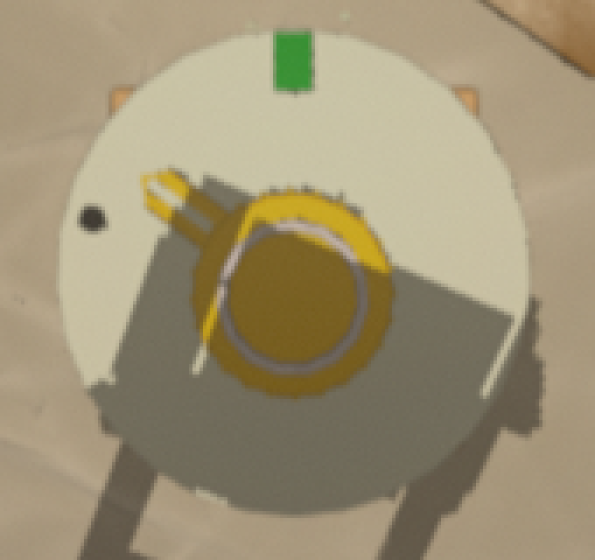

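Centre is (0.5996, 0.1369). The green mark is at 22.3°, the dot at 94.0° (71.7° apart, which agrees with 1.25 rad) and the tab at about 76°. The turn needed is about 53.5° clockwise. I'll centre over the ring, pre-turn counter-clockwise by 53.5° and descend partway.

```bash
python3 -m crank '[{"dp":[0.056,-0.002,0],"delta_rot":[0,0,0],"fingers":1},{"dp":[0.056,-0.003,0],"delta_rot":[0,0,0],"fingers":1},{"dp":[0,0,0.026],"delta_rot":[0,0,-0.0186],"fingers":1},{"dp":[0,0,0.026],"delta_rot":[0,0,-0.0186],"fingers":1},{"dp":[0,0,0.026],"delta_rot":[0,0,-0.0186],"fingers":1},{"dp":[0,0,0.026],"delta_rot":[0,0,-0.0186],"fingers":1},{"dp":[0,0,0.026],"delta_rot":[0,0,-0.0186],"fingers":1},{"dp":[0,0,0.026],"delta_rot":[0,0,-0.0186],"fingers":1},{"dp":[0,0,0.026],"delta_rot":[0,0,-0.0186],"fingers":1},{"dp":[0,0,0.026],"delta_rot":[0,0,-0.0186],"fingers":1},{"dp":[0,0,0],"delta_rot":[0,0,0],"fingers":1},{"dp":[0,0,0],"delta_rot":[0,0,0],"fingers":1}]'
cat > st.py <<'E'
from m import *
from station import manip
s=manip.sense();M=R.from_quat(s["tool_rot"]).as_matrix();C=np.array([.5996,.1369,0])
e=C-s["tcp_pos"];print("t",s["t"],"q6",s["q"][5],"z",s["tcp_pos"][2],"yang",ang(M[:2,1]),"tilt",M[:,2],"err to axis in tool/0.5:",(M.T@[e[0],e[1],0])/.5,"F",s["force"],s["ft_torque"],"gap",s["finger_gap"],s["gripper_force"])
E
python3 st.py
```

```text
t: 2.98
tcp_pos: [0.5989, 0.1333, 0.1993]
tool_rot: [0.79, 0.613, -0.001, -0.001]
force: [0.8, -0.1, -0.3]
finger_gap: 1.002
gripper_force: 0.0
t 2.9833 q6 0.28941339292755297 z 0.19930667258740437 yang -14.441100906613778 tilt [-2.70533694e-03 -3.16482477e-04 -9.99996290e-01] err to axis in tool/0.5: [ 7.28723726e-03 -3.65019774e-04 -6.22239935e-06] F [ 0.77384289 -0.13774698 -0.26660914] [-0.01754926  0.0547382  -0.00560969] gap 1.0024069594164013 0.0
```

```bash
python3 -m crank '[{"dp":[0.007,0,0],"delta_rot":[0,0,0],"fingers":1},{"dp":[0,0,0.031],"delta_rot":[0,0,0],"fingers":1},{"dp":[0,0,0.031],"delta_rot":[0,0,0],"fingers":1},{"dp":[0,0,0.031],"delta_rot":[0,0,0],"fingers":1},{"dp":[0,0,0.031],"delta_rot":[0,0,0],"fingers":1},{"dp":[0,0,0],"delta_rot":[0,0,0],"fingers":1}]' && python3 st.py
python3 -m crank '[{"dp":[0,0,0],"delta_rot":[0,0,0],"fingers":-1},{"dp":[0,0,0],"delta_rot":[0,0,0],"fingers":-1},{"dp":[0,0,0],"delta_rot":[0,0,0],"fingers":-1},{"dp":[0,0,0],"delta_rot":[0,0,0],"fingers":-1},{"dp":[0,0,0],"delta_rot":[0,0,0],"fingers":-1},{"dp":[0,0,0],"delta_rot":[0,0,0],"fingers":-1},{"dp":[0,0,0],"delta_rot":[0,0,0],"fingers":-1},{"dp":[0,0,0],"delta_rot":[0,0,0],"fingers":-1}]' 40 && python3 st.py
```

```text
t: 3.48
tcp_pos: [0.5994, 0.1381, 0.1363]
tool_rot: [0.789, 0.614, -0.002, -0.001]
force: [-0.5, -0.3, -0.2]
finger_gap: 1.0
gripper_force: 0.0
t 3.4833 q6 0.29406309583744666 z 0.13631325703564268 yang -14.273880098234425 tilt [-3.70768302e-03 -1.77938280e-04 -9.99993111e-01] err to axis in tool/0.5: [-2.15795756e-03  9.18094838e-04 -9.13822342e-07] F [-0.52864866 -0.28367787 -0.2418064 ] [-8.06221424e-05 -1.97988635e-02  2.81451161e-02] gap 1.0003122391036126 0.0
t: 4.15
tcp_pos: [0.5999, 0.1387, 0.1398]
tool_rot: [0.789, 0.614, -0.0, -0.0]
force: [-3.1, 1.0, 5.7]
finger_gap: 0.573
gripper_force: 40.9
t 4.15 q6 0.29291482944976355 z 0.13980765295113712 yang -14.192396716317582 tilt [-5.31378260e-04  4.94219327e-04 -9.99999737e-01] err to axis in tool/0.5: [-3.57030445e-03  2.14331105e-04 -1.38189384e-06] F [-3.09096731  0.98467384  5.68977686] [ 0.08430528  0.51691665 -0.06604168] gap 0.5733317904919372 40.8712481148541
```

```bash
python3 -m crank '[{"dp":[0,0,0],"delta_rot":[0,0,0.0139],"fingers":-1},{"dp":[0,0,0],"delta_rot":[0,0,0.0139],"fingers":-1},{"dp":[0,0,0],"delta_rot":[0,0,0.0139],"fingers":-1},{"dp":[0,0,0],"delta_rot":[0,0,0.0139],"fingers":-1},{"dp":[0,0,0],"delta_rot":[0,0,0.0139],"fingers":-1},{"dp":[0,0,0],"delta_rot":[0,0,0.0139],"fingers":-1},{"dp":[0,0,0],"delta_rot":[0,0,0.0139],"fingers":-1},{"dp":[0,0,0],"delta_rot":[0,0,0.0139],"fingers":-1},{"dp":[0,0,0],"delta_rot":[0,0,0.0139],"fingers":-1},{"dp":[0,0,0],"delta_rot":[0,0,0.0139],"fingers":-1},{"dp":[0,0,0],"delta_rot":[0,0,0],"fingers":-1},{"dp":[0,0,0],"delta_rot":[0,0,0],"fingers":-1}]' && python3 st.py
python3 - <<'E'
from m import *
from station import manip
cm=manip.camera_model("wrist");p,d=manip.snapshot("wrist")
np.savez("w2.npz",p=p,d=d,**{k:cm[k] for k in cm});cv2.imwrite("pics/w2.png",p[:,:,::-1])
E
```

```text
t: 5.15
tcp_pos: [0.6013, 0.1377, 0.1398]
tool_rot: [0.975, 0.224, 0.001, 0.001]
force: [-1.9, -3.0, 6.0]
finger_gap: 0.574
gripper_force: 41.0
t 5.15 q6 1.1641536017987095 z 0.1397794613974676 yang -64.10105745600299 tilt [ 2.36589414e-03 -8.80068778e-04 -9.99996814e-01] err to axis in tool/0.5: [-3.63927223e-03 -9.27139077e-05 -6.51566104e-06] F [-1.86932168 -2.96770262  6.0205807 ] [-0.557136    0.28119596 -0.15039015] gap 0.5737775165332015 41.040475827176124
```

View pics/w2.png

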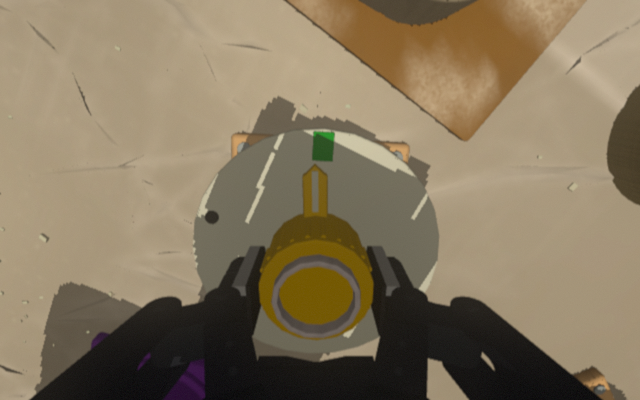

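The tab end is at (315,168) and the green mark at (323,146), so a few degrees remain. I'll measure it.

```bash
cat > tab.py <<'E'
from m import *
import sys
f=np.load(sys.argv[1]);cm={k:f[k] for k in['fx','fy','cx','cy','origin','attitude']};p=f['p']
x,y=map(int,sys.argv[2:4]);h=cv2.cvtColor(p,cv2.COLOR_RGB2HSV)
C=np.array([.5996,.1369])
g,gc=comp(cv2.inRange(h,(45,100,40),(80,255,255)),(x,y-22));G=plane(cm,*gc,.056)[:2]
kk,kc=comp(cv2.inRange(p,(0,0,0),(60,60,60)),(int(sys.argv[4]),int(sys.argv[5])));D=plane(cm,*kc,.056)[:2]
print("green",gc,G,np.linalg.norm(G-C),ang(G-C),"dot",D,ang(D-C))
# centre from green and dot in this view (both 57.5 mm out, 1.25 rad apart)
m=(G+D)/2;n=np.array([D[1]-G[1],-(D[0]-G[0])]);n/=np.linalg.norm(n);hh=.0575*np.cos(.625)
C2=min([m+n*hh,m-n*hh],key=lambda c:np.linalg.norm(c-C));print("C2",C2)
w=cv2.inRange(h,(12,80,40),(35,255,255))
for c in(C,C2):
    Y=proj(cm,w,.0645);q=Y-c;rr=np.hypot(*q.T);a=np.degrees(np.arctan2(q[:,1],q[:,0]))
    gA=ang(G-c);s=(rr>.034)&(rr<.043)&(abs(a-gA)<45)
    print("tab",s.sum(),"mid",(np.percentile(a[s],2)+np.percentile(a[s],98))/2,a[s].mean(),"green",gA,"remaining",(np.percentile(a[s],2)+np.percentile(a[s],98))/2-gA,a[s].mean()-gA)
E
python3 tab.py w2.npz 315 168 211 217
```

```text
green [322.88111888 145.75      ] [0.65298674 0.15910548] 0.05782064928932168 22.584196874727958 dot [0.59522956 0.19447846] 94.34066233567627
C2 [0.59975419 0.1370267 ]
tab 371 mid 26.8901468652319 26.88215156150592 green 22.584196874727958 remaining 4.30594999050394 4.297954686777963
tab 369 mid 26.792930322390635 26.752872429523357 green 22.526762676366353 remaining 4.266167646024282 4.226109753157004
```

```bash
python3 -m crank '[{"dp":[0,0,0],"delta_rot":[0,0,0.006],"fingers":-1},{"dp":[0,0,0],"delta_rot":[0,0,0.006],"fingers":-1},{"dp":[0,0,0],"delta_rot":[0,0,0],"fingers":-1},{"dp":[0,0,0],"delta_rot":[0,0,0],"fingers":-1},{"dp":[0,0,0],"delta_rot":[0,0,0],"fingers":1},{"dp":[0,0,0],"delta_rot":[0,0,0],"fingers":1},{"dp":[0,0,0],"delta_rot":[0,0,0],"fingers":1},{"dp":[0,0,0],"delta_rot":[0,0,0],"fingers":1},{"dp":[0,0,0],"delta_rot":[0,0,0],"fingers":1},{"dp":[0,0,0],"delta_rot":[0,0,0],"fingers":1}]' && python3 st.py
python3 -m crank '[{"dp":[0,0,-0.04],"delta_rot":[0,0,0],"fingers":1},{"dp":[0,0,-0.08],"delta_rot":[0,0,0],"fingers":1},{"dp":[0,0,-0.08],"delta_rot":[0,0,0],"fingers":1},{"dp":[0,0,-0.04],"delta_rot":[0,0,0],"fingers":1},{"dp":[0,0,0],"delta_rot":[0,0,0],"fingers":1},{"dp":[0,0,0],"delta_rot":[0,0,0],"fingers":1}]' && python3 st.py
python3 - <<'E'
from m import *
from station import manip
cm=manip.camera_model("wrist");p,d=manip.snapshot("wrist")
np.savez("w3.npz",p=p,d=d,**{k:cm[k] for k in cm});cv2.imwrite("pics/w3.png",p[:,:,::-1])
E
```

```text
t: 6.03
tcp_pos: [0.6004, 0.1385, 0.1377]
tool_rot: [0.982, 0.187, -0.0, -0.0]
force: [0.3, 0.9, 0.1]
finger_gap: 1.001
gripper_force: 0.0
t 6.0333 q6 1.2408375133834753 z 0.13773818408375155 yang -68.49554846234942 tilt [-2.68849945e-04  1.13638913e-04 -9.99999957e-01] err to axis in tool/0.5: [-2.68944628e-03  2.31358234e-03  8.80679959e-08] F [0.2504067  0.87124795 0.13405734] [-4.55615883e-03 -4.09697746e-03  1.95867585e-05] gap 1.00142584279198 0.0
t: 6.53
tcp_pos: [0.6011, 0.1384, 0.2595]
tool_rot: [0.982, 0.187, 0.002, 0.0]
force: [0.4, -0.9, -0.2]
finger_gap: 1.0
gripper_force: 0.0
t 6.5333 q6 1.2408958056213368 z 0.25949367665920864 yang -68.50018088544793 tilt [ 3.46798184e-03  2.43121175e-04 -9.99993957e-01] err to axis in tool/0.5: [-3.82681164e-03  1.79073300e-03 -1.08179422e-05] F [ 0.40726592 -0.89137098 -0.24952435] [-0.00942201 -0.03782675 -0.03741323] gap 1.0001393987015046 0.0
```

View pics/w3.png

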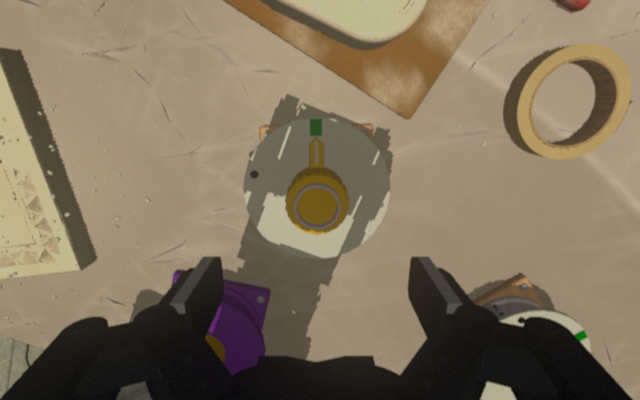

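The tab (316,140) now points at the green mark (316,127), and the gripper is clear. One numeric check follows.

```bash
python3 tab.py w3.npz 316 140 254 174
```

```text
green [315.5        126.57446809] [0.65293755 0.15911238] 0.05777788948499878 22.609249916010942 dot [0.59544873 0.19457984] 94.11652718672312
C2 [0.59970937 0.13716063]
tab 131 mid 22.680893900028984 22.49730894553189 green 22.609249916010942 remaining 0.07164398401804206 -0.1119409704790506
tab 132 mid 22.25535701592557 22.23363589244528 green 22.411663938075804 remaining -0.156306922150236 -0.17802804563052277
```

```bash
python3 -c "
from station import manip
print(manip.sign_off())"
```

```text
the job is handed in; nothing more can be done
None
```

The yellow ring is turned clockwise and its tab points at the green locked mark to within about 0.2°; it is released, the blue ring was not touched, and the job is handed in.

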